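Push the plate to its place on the serving rail

ROBOT

A 6-joint arm with a two-finger parallel gripper is mounted at the origin on the work surface. World frame = base frame: x ahead of the robot, y to its left, z up, the work surface at z = 0. Lengths are in m, angles in rad, forces in N, time in s.
With the tool pointing down it reaches from about 0.225 to 0.875 m from the base axis. Payload 3.4 kg.
Tool frame: the origin (TCP) lies at the very end of the fingers, on their centre line; the grasp point (between the pads) lies manip.hold_point_z behind it (manip.hold_point_z is the distance from the TCP to the grasp point, in m); x points along the fingers, y is the direction in which the jaws open and shut, and the axes are right-handed (so a half turn about x gives the same grasp; the last joint's range is limited). The gripper opens to 85 mm and grips with 20 to 120 N. Pads are 22 mm wide; open, the fingers measure 114 mm over their backs; the gripper's body (76 mm by 85 mm) begins 54 mm behind the grasp point. The pads swing forward as they close: fully open they stand 13 mm farther back than shut.
Start: joints at [1.206, 0.276, 1.505, -0, 1.361, -0.121], TCP at [0.139, 0.558, 0.231] pointing down, gripper open.
Joint ranges: [-2.89, 2.89], [-0.75, 2.08], [0.22, 2.7], [-1.18, 4.32], [0.11, 2.71], [-2.7, 2.7]. Speed limits (rad/s): [2.57, 2.57, 3.14, 3.14, 3.14, 3.14].

INTERFACE

Orientations are given as a unit quaternion [w, x, y, z].
In Python, from rig import manip gives the robot as it stands.
- The arm moves only by the tool step_arm, never from a script. Its argument "targets" is a list of rows, each a list of 2 entries, a list of its own where there are three numbers: the shift along the tool's x, y, z in mm, then the turn about the tool's x in degrees. A call has 1 to 20 rows; each row is the pose to reach, as a shift and turn from the pose commanded when the call began, along the tool's axes at that moment; what a row does not reach only later rows make up. A row lasts 1/10 s, in which the tool goes at most 50 mm and 8.59 degrees, less where a joint would pass 70% of its speed; a pose out of reach is approached as far as the arm can. A call with a gripper value outside its range is refused whole. "grip" is the closure, from 0 (fully open) to 1 (shut), set as the call begins (left out, the last holds). The fingers move at their own pace and stop on an object; "grip_force" is the grip in N (left out, the last holds). Time passes only in rows, so rows that repeat a pose let the fingers close. It gives the time, the measured TCP pose, the force and the opening at its end, in the units of the state.
- manip.get_state(): the state, without advancing time (a new reading comes with each control period).
- manip.get_image(name): name is "scene" or "top" or "wrist"; returns a dict with "image" (420x560x3 uint8, red, green, blue), "fx", "fy", "cx", "cy" (pixels), "distortion" ([k1, k2, p1, p2, k3] as OpenCV has them; the pictures are not rectified), "pose" (4x4, takes a point from camera to world coordinates). Camera axes: x right, y down, z forward; pixel columns grow to the right and rows downward; lengths in m; the calibration is good to about 2 mm. A picture is of the moment at which its call begins. There is no depth.
- manip.sign_off(): hands the job in, once; it reports no verdict.
Trained networks look in a picture, given as the dict that the camera call returned (one of the last four; its "shot" number tells which), for a name from the list of things; names that differ only in an ending like _2 or _b are one class to them, and where a whole thing is asked for, a point or a joint stands for the part that bears it (a point fixed in the world has none). Each returns a list of dicts, best first, with "confidence" (0 to 1); they miss things now and then, are a little off and sometimes report something else, mostly with a low value. They report only what shows in the picture. A call takes as long as a camera call. They do not tell look-alikes from the thing itself.
- manip.search_frame(picture, thing): "xyz" ([x, y, z] in m, in world coordinates, good to about 4 mm: the middle of the surface that is visible of it).
- manip.regions_of(picture, thing): "region" (420x560 bool, what is visible of it).
The state is a dict: "clock": time; "qpos": joint angles; "qd": joint speeds; "effort": joint torques, N m; "position": TCP position; "ee_rot": TCP orientation; "contact_force": force on the tool from outside, world axes, zero at the start; "moment": the same for the moment, N m; "width": finger opening in m.
Only numpy, scipy, OpenCV 4.12 (cv2) and the standard library are available. Lean on these libraries where they do the work, as an engineer would, in place of code of your own. Each camera call takes 0.05 s, during which the arm holds its last target.

TASK

Push the white plate along the bench, without picking it up, until its rim touches the long aluminium rail; only then slide it along the rail until it also touches the blue end block, and leave it lying flat there, against both. Leave the pitcher, ladle, spoon, whisk, ramekin and jar where they are.

Things in the scene. Friction and masses are not known exactly. Their poses are not given: they have to be found in the camera images.
- plate: White ceramic side plate, round, 150 mm across its rim and 22 mm high, about 0.3 kg, loose, lying flat on the bench. The rim is its widest part, so it meets the rail and blocks first. Origin: centre of its underside, z up. It slides on the steel under a push of a few newtons; along the rail it rubs and may take up to about 12 N, more if it is also pressed into the rail (push parallel to the rail, in line with its centre).
- rail: Straight aluminium rail screwed down on the bench across the robot's front: 560 mm long (its y), 12 mm thick (its x), 30 mm high. Origin: centre of its underside; its x points away from the robot's side, so the face that the plate must touch is at x = -6 mm, and a touching plate has its centre at x = -81 mm in this frame. It is placed and turned differently each time.
- blue_stop: Blue block screwed down against the robot's side of the rail, near one end of it (either end, 250 mm along the rail from the rail's origin): 70 mm out from the rail (its x, parallel to the rail's x), 24 mm thick along the rail (its y), 30 mm high. Origin: centre of its underside. The plate must touch its inner face, which looks to the middle of the rail; a touching plate has its centre 87 mm along the rail from the block's origin.
- yellow_stop: Yellow block of the same size and fixing near the other end of the rail: not the goal.
- pitcher: Green plastic pitcher, 190 mm high, 112 mm wide, loop handle at its +y, origin under its centre. A bystander, to be left where it is.
- ladle: Aluminium ladle lying with the bowl (76 mm wide, 30 mm high) at its origin and the handle 250 mm along its -x. A bystander, to be left where it is.
- bamboo_spoon: Bamboo spoon, 256 mm long along x, 8 mm thick, 52 mm wide at the bowl (+x end), origin at the middle of the handle. A bystander, to be left where it is.
- whisk: Flat steel whisk with dark handle, 245 mm long along x, 74 mm wide at the wires (+x end), 18 mm high, origin near its middle. A bystander, to be left where it is.
- ramekin: Terracotta ramekin, 72 mm wide, 45 mm high, origin under its centre. A bystander, to be left where it is.
- jar: Amber glass jar with steel cap, 56 mm wide, 85 mm high, origin under its centre. A bystander, to be left where it is.
There are look-alikes about, which are no part of the job. Several things have the shape of the plate; the one meant has the colours described above.

How it is judged:
On the way, in this order (a step that is already met when the one before it is completed fails the run):
1. the plate touches the rail (gap under 5 mm), not yet at the blue block (x of plate in the frame of rail between -0.086 and -0.07 m), for 0.1 s.
2. the plate, along the rail, touches the blue block too (gaps under 5 mm) (all of step 1 and y of plate in the frame of blue_stop between -0.092 and 0.092 m and horizontal distance between plate and rail below 0.22 m), for 0.2 s.
At the end, for the whole second after the job is handed in: The plate lies flat and still on the bench, with its rim within 5 mm of the rail and within 5 mm of the inner face of the blue block (all of step 2 and height (world z) of plate below 0.004 m and angle between plate's own z axis and vertical below 0.05 rad and linear speed of plate below 0.01 m/s); the robot touches nothing.
It fails at once if the plate is lifted (more than 12 mm) or tipped (more than about 11 degrees) (height (world z) of plate above 0.012 m or angle between plate's own z axis and vertical above 0.2 rad).
It fails at once if a bystander is moved by more than 20 mm (distance of any of pitcher, ladle, bamboo_spoon, whisk, ramekin, jar from where it was at the start of the episode above 0.02 m).
It also fails if it takes over 64 s, if anything falls off the work surface, if the arm or the gripper's body presses on something with over 40 N, if the wrist force passes 120 N, or if a joint passes its speed limit or range.

## Working session

There is one attempt and no reset: what is moved stays moved. The work goes in short steps, Python scripts to look and compute and a tool call to move; the robot and the scene stay as the last step left them, time stands still between calls to the robot, and variables do not carry over. Pictures are saved under pics/ and viewed, and the job is handed in when it is done.

Besides the shell and the picture viewer there is one more tool, called after "Call:" as a command line: name --argument value ..., lists and objects as JSON in quotes. step_arm: Moves the arm, as the interface text tells. Its arguments: {"type":"object","properties":{"targets":{"type":"array"},"grip":{"type":"number"},"grip_force":{"type":"number"}},"required":["targets"]}

```bash
mkdir -p pics; ls
python3 - <<'E'
from rig import manip
import cv2,numpy as np
s=manip.get_state();print({k:np.round(v,3) for k,v in s.items()}, manip.hold_point_z)
for n in ["scene","top"]:
    p=manip.get_image(n);cv2.imwrite(f"pics/{n}0.png",p["image"][:,:,::-1])
    print(n,p["fx"],p["fy"],p["cx"],p["cy"],p["distortion"],np.round(p["pose"],3).tolist())
    for t in ["plate","rail","blue_stop","yellow_stop","pitcher","ladle","bamboo_spoon","whisk","ramekin","jar"]:
        print(t,[(np.round(d["xyz"],3).tolist(),round(d["confidence"],2)) for d in manip.search_frame(p,t)])
E
```

```text
pics
{'clock': np.float64(0.0), 'qpos': array([ 1.206,  0.277,  1.506, -0.   ,  1.361, -0.121]), 'qd': array([ 0.003, -0.001, -0.001,  0.001,  0.001,  0.   ]), 'effort': array([ 1.0000e-03, -4.1677e+01, -2.4581e+01, -0.0000e+00,  1.1000e-02,
       -0.0000e+00]), 'position': array([0.139, 0.558, 0.23 ]), 'ee_rot': array([ 0.702,  0.085,  0.702, -0.087]), 'contact_force': array([-0.592,  0.075,  0.774]), 'moment': array([ 0.042, -0.007,  0.014]), 'width': np.float64(0.085)} 0.0187
scene 382.0121830476045 382.0121830476045 278.4167140715924 206.66266188944107 [-0.04944801  0.          0.          0.          0.        ] [[0.584, 0.502, -0.638, 1.121], [0.812, -0.361, 0.459, -0.406], [-0.0, -0.786, -0.618, 0.628], [0.0, 0.0, 0.0, 1.0]]
plate [([0.324, -0.076, 0.01], 0.9), ([0.76, 0.372, 0.012], 0.83), ([0.262, 0.215, 0.017], 0.78), ([0.502, 0.07, 0.017], 0.64)]
rail [([0.677, -0.046, 0.022], 0.91)]
blue_stop [([0.536, 0.374, 0.022], 0.59)]
yellow_stop [([0.629, 0.26, 0.027], 0.82)]
pitcher [([0.557, 0.45, 0.131], 0.55)]
ladle [([0.534, 0.376, 0.023], 0.97), ([0.628, -0.431, 0.012], 0.68
[... 400 characters left out ...]
.003, -0.192, -0.981, 1.001], [0.0, 0.0, 0.0, 1.0]]
plate [([0.333, -0.084, 0.012], 0.97), ([0.27, 0.207, 0.01], 0.92), ([0.772, 0.363, 0.007], 0.81), ([0.518, 0.063, 0.014], 0.61), ([0.626, 0.266, 0.032], 0.47)]
rail [([0.668, 0.022, 0.029], 0.65)]
blue_stop [([0.625, -0.221, 0.031], 0.65)]
yellow_stop [([0.629, 0.267, 0.032], 0.63), ([0.586, -0.423, 0.007], 0.43)]
pitcher [([0.536, 0.496, 0.134], 0.89)]
ladle [([0.546, 0.374, 0.013], 0.87)]
bamboo_spoon [([0.586, -0.423, 0.004], 0.59), ([0.532, 0.499, 0.133], 0.26)]
whisk [([0.775, 0.068, 0.004], 0.86)]
ramekin [([0.432, 0.241, 0.023], 0.83), ([0.584, -0.424, 0.006], 0.69), ([0.534, 0.496, 0.134], 0.39)]
jar [([0.398, -0.24, 0.088], 0.67)]
```

View pics/top0.png

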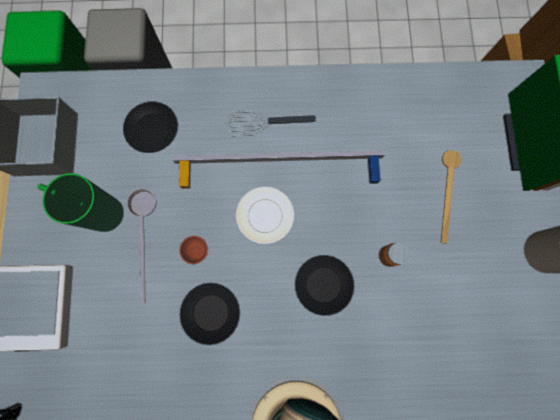

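View pics/scene0.png

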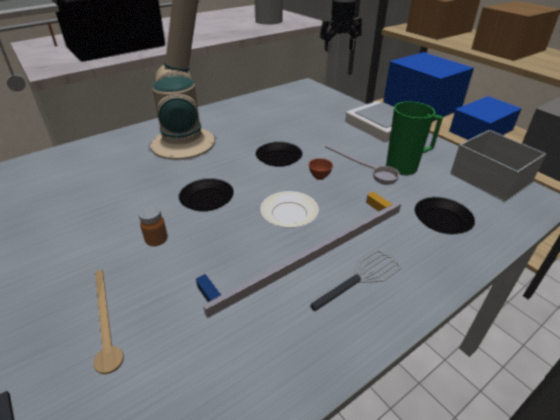

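The white plate is at (265,215) in top. The rail runs from (176,161) to (382,156), with the blue block at its right end (375,168) and yellow at the left. The other three plates are dark look-alikes. Next I'll measure the plate, rail and block more precisely.

```bash
cat > h.py <<'E'
from rig import manip
import cv2,numpy as np
def proj(p,px,z):
    K=np.array([[p["fx"],0,p["cx"]],[0,p["fy"],p["cy"]],[0,0,1.]])
    u=cv2.undistortPoints(np.asarray(px,float).reshape(-1,1,2),K,np.array(p["distortion"],float)).reshape(-1,2)
    T=np.array(p["pose"]);d=np.c_[u,np.ones(len(u))]@T[:3,:3].T
    return (T[:3,3]+d*((z-T[2,3])/d[:,2])[:,None])[:,:2]
def reg(p,t,near=None):
    rs=manip.regions_of(p,t)
    out=[]
    for r in rs:
        m=r["region"].astype(np.uint8);
        if m.sum()<20: continue
        c=p["image"][r["region"]].mean(0);ys,xs=np.nonzero(m)
        out.append((round(r["confidence"],2),m,c.astype(int).tolist(),(int(xs.mean()),int(ys.mean()))))
    return out
def plate(p):
    for c,m,col,ctr in reg(p,"plate"):
        if min(col)<120: continue
        cn=max(cv2.findContours(m,0,1)[0],key=cv2.contourArea).reshape(-1,2)
        w=proj(p,cn,0.022)
        A=np.c_[2*w,np.ones(len(w))];s=np.linalg.lstsq(A,(w**2).sum(1),rcond=None)[0]
        return s[:2],np.sqrt(s[2]+s[0]**2+s[1]**2),c,ctr
E
python3 - <<'E'
from h import *
for n in ["top","scene"]:
    p=manip.get_image(n)
    print(n,plate(p))
    for t in ["rail","blue_stop","yellow_stop"]:
        for c,m,col,ctr in reg(p,t):
            cn=max(cv2.findContours(m,0,1)[0],key=cv2.contourArea)
            b=cv2.minAreaRect(proj(p,cn.reshape(-1,2),0.03).astype(np.float32)*1000)
            print(t,c,col,ctr,np.round(b[0]),np.round(b[1]),np.round(b[2],1))
    im=p["image"]
    x0,x1,y0,y1=(160,400,130,260) if n=="top" else (180,420,160,320)
    f=3 if n=='top' else 3
    cv2.imwrite(f"pics/{n}_crop.png",cv2.resize(im[y0:y1,x0:x1,::-1],None,fx=f,fy=f,interpolation=cv2.INTER_CUBIC))
E
```

```text
top None
rail 0.98 [116, 114, 123] (280, 156) [665.  20.] [554.  24.] 90.0
blue_stop 0.71 [43, 66, 105] (373, 169) [ 626. -226.] [34. 77.] 85.7
yellow_stop 0.57 [150, 113, 31] (185, 174) [627. 264.] [31. 76.] 88.6
scene (array([0.51469539, 0.06444898]), np.float64(0.07384861151546179), 0.92, (289, 208))
rail 0.66 [96, 92, 96] (296, 261) [681.  19.] [ 35. 567.] 0.1
rail 0.62 [149, 127, 97] (105, 334) [ 577. -430.] [ 49. 250.] 82.8
blue_stop 0.77 [36, 58, 95] (206, 287) [ 630. -232.] [31. 67.] 88.9
yellow_stop 0.52 [123, 96, 46] (377, 201) [631. 260.] [57. 71.] 88.7
```

View pics/top_crop.png

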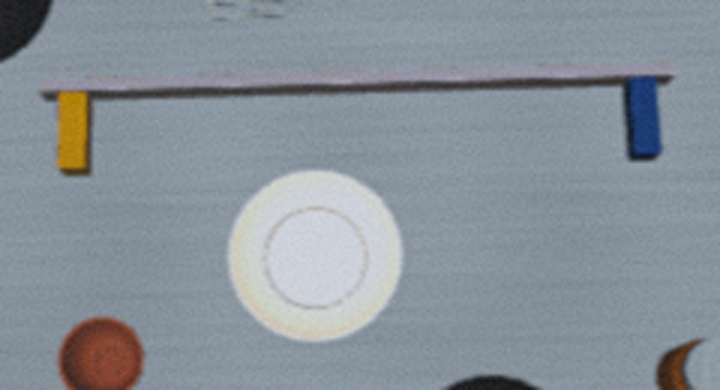

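View pics/scene_crop.png

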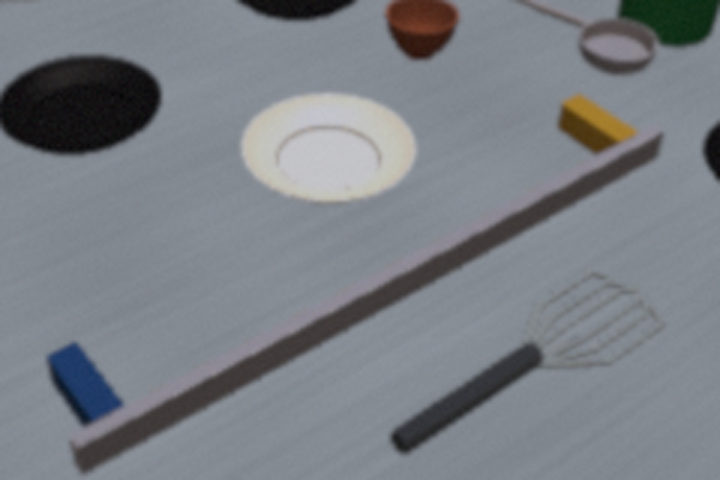

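Run:
```python
from h import *
t=manip.get_image("top");s=manip.get_image("scene")
c=lambda l,o:[(a/3+o[0]-.33,b/3+o[1]-.33) for a,b in l]
print("near top edge, top",proj(t,c([(45,93),(357,85),(672,77)],(160,130)),.03))
print("far top edge, top",proj(t,c([(45,88),(357,78),(672,72)],(160,130)),.03))
print("near bot edge, top",proj(t,c([(45,98),(357,91),(640,82)],(160,130)),.0))
print("far top edge scene",proj(s,c([(82,452),(661,140)],(180,160)),.03))
print("near top edge scene",proj(s,c([(75,442),(655,131)],(180,160)),.03))
print("blue top corners top: in-near,in-far,out-far,out-near",proj(t,c([(629,154),(625,78),(655,76),(659,153)],(160,130)),.03))
print("blue scene",proj(s,c([(49,354),(75,344),(122,405)],(180,160)),.03))
cc=t["image"].astype(int);m=((cc.min(2)>150)).astype(np.uint8);m[:170]=0;m[260:]=0;m[:,:220]=0;m[:,310:]=0
cn=max(cv2.findContours(m,0,1)[0],key=cv2.contourArea).reshape(-1,2);w=proj(t,cn,.022)*1000
print(cv2.minEnclosingCircle(w.astype(np.float32)),w.mean(0),plate(s))
```

```text
near top edge, top [[ 0.66362875  0.29257335]
 [ 0.66311784  0.02040933]
 [ 0.6627478  -0.25560207]]
far top edge, top [[ 0.66819328  0.29266973]
 [ 0.6695189   0.02021066]
 [ 0.66733187 -0.25598718]]
near bot edge, top [[ 0.66904154  0.30022054]
 [ 0.66756892  0.01991844]
 [ 0.6689095  -0.23548531]]
far top edge scene [[ 0.68180738 -0.25618828]
 [ 0.68329997  0.29102647]]
near top edge scene [[ 0.67233827 -0.25622841]
 [ 0.67194808  0.29666635]]
blue top corners top: in-near,in-far,out-far,out-near [[ 0.59420585 -0.21255116]
 [ 0.66296651 -0.21430247]
 [ 0.66407377 -0.24075906]
 [ 0.59436815 -0.23858716]]
blue scene [[ 0.59597314 -0.23675868]
 [ 0.59819231 -0.21800327]
 [ 0.66368942 -0.21738023]]
((516.5629272460938, 61.1282958984375), 76.57914733886719) [515.40590042  60.4418662 ] (array([0.51471979, 0.06406203]), np.float64(0.0722824240892274), 0.81, (289, 208))
```

Rail near face is at x≈0.668 with yaw≈0. The blue inner face is at y≈-0.215, and the plate centre is about (0.515,0.062). The plate should end at about (0.593,-0.140). I'll push with two half-open fingers cradling the rim.

```bash
cat >> h.py <<'E'
from scipy.spatial.transform import Rotation as Ro
def need(tgt,jaw=None):
    s=manip.get_state();q=np.array(s["ee_rot"]);R=Ro.from_quat(q[[1,2,3,0]]).as_matrix()
    d=R.T@(np.array(tgt)-s["position"])*1000
    out=[np.round(d,1).tolist()]
    if jaw is not None:
        j=R.T@np.array(jaw,float); a=np.degrees(np.arctan2(j[2],j[1])); out.append(((a+90)%180-90).round(1))
    print("R",np.round(R,3).tolist(),"pos",np.round(s["position"],4),"need",out,"q6",np.round(s["qpos"][5],2),"F",np.round(s["contact_force"],1),"w",round(s["width"],4),"t",s["clock"])
E
python3 -c "
from h import *
need([0.395,0.062,0.10],[0,1,0])"
```

```text
R [[0.0, 0.241, 0.97], [0.0, 0.97, -0.241], [-1.0, 0.0, -0.0]] pos [0.1388 0.558  0.2313] need [[131.3, -419.5, 368.4], np.float64(-14.0)] q6 -0.12 F [ 1.2 -0.5 -0.3] w 0.0855 t 1.75
```

Call:
step_arm --targets '[[[0, -210, 184], -7], [[0, -420, 368], -14], [[0, -420, 368], -14], [[0, -420, 368], -14], [[0, -420, 368], -14], [[0, -420, 368], -14], [[0, -420, 368], -14], [[0, -420, 368], -14], [[0, -420, 368], -14], [[0, -420, 368], -14], [[0, -420, 368], -14], [[0, -420, 368], -14], [[0, -420, 368], -14], [[0, -420, 368], -14], [[131, -420, 368], -14], [[131, -420, 368], -14], [[131, -420, 368], -14], [[131, -420, 368], -14]]' --grip 0.35 --grip_force 60

```text
clock: 3.55
position: [0.3898, 0.0635, 0.0971]
ee_rot: [0.704, -0.001, 0.711, 0.002]
contact_force: [-0.2, -0.4, 0.2]
width: 0.0554
```

```bash
python3 -c "
from h import *
need([0.395,0.062,0.010],[0,1,0])
p=manip.get_image('wrist');cv2.imwrite('pics/w1.png',p['image'][:,:,::-1])"
```

```text
R [[-0.01, -0.004, 1.0], [0.001, 1.0, 0.004], [-1.0, 0.001, -0.01]] pos [0.3898 0.0635 0.0971] need [[87.1, -1.5, 6.0], np.float64(0.2)] q6 -1.59 F [-0.2 -0.4  0.2] w 0.0554 t 3.55
```

View pics/w1.png

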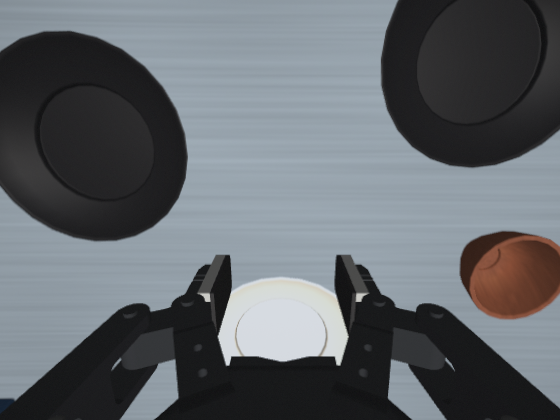

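The fingers straddle the plate symmetrically (plate centre at column 281, fingers' middle at 282), and the way down is clear. Descending.

Call:
step_arm --targets '[[[45, 0, 0], 0], [[75, 0, 0], 0], [[88, 0, 0], 0], [[92, 0, 0], 0], [[92, 0, 0], 0], [[92, 0, 0], 0]]'

```text
clock: 4.2
position: [0.3962, 0.062, 0.0098]
ee_rot: [0.708, -0.0, 0.706, 0.0]
contact_force: [-0.3, 0.0, 0.4]
width: 0.0557
```

```bash
python3 -c "
from h import *
need([0.435,0.062,0.008],[0,1,0])
for n in ['wrist','scene']:
  p=manip.get_image(n);cv2.imwrite('pics/b_%s.png'%n,p['image'][:,:,::-1])"
```

```text
R [[0.004, -0.001, 1.0], [0.0, 1.0, 0.001], [-1.0, 0.0, 0.004]] pos [0.3962 0.062  0.0098] need [[1.9, -0.0, 38.8], np.float64(0.1)] q6 -1.59 F [-0.3  0.   0.4] w 0.0557 t 4.2
```

View pics/b_scene.png

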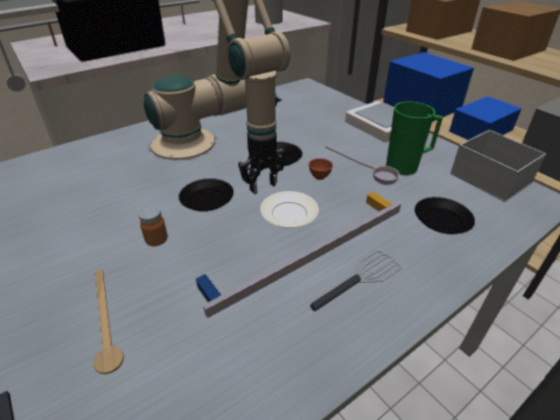

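Gripper is at (260,180) in scene, just robot-side of the plate, touching nothing. Now I'll push +x towards the rail.

Call:
step_arm --targets '[[[0, 0, 15], 0], [[0, 0, 28], 0], [[0, 0, 33], 0], [[0, 0, 37], 0], [[0, 0, 41], 0], [[0, 0, 45], 0], [[0, 0, 50], 0], [[0, 0, 55], 0], [[0, 0, 60], 0], [[0, 0, 65], 0], [[0, 0, 70], 0], [[0, 0, 75], 0], [[0, 0, 80], 0], [[0, 0, 85], 0], [[0, 0, 90], 0], [[0, 0, 95], 0], [[0, 0, 98], 0], [[0, 0, 100], 0], [[0, 0, 100], 0]]'

```text
clock: 6.2
position: [0.4951, 0.0617, 0.0083]
ee_rot: [0.707, -0.0, 0.707, 0.0]
contact_force: [-0.8, 0.3, -0.4]
width: 0.0557
```

```bash
python3 -c "
from h import *
need([0.512,0.062,0.008],[0,1,0])
for n in ['top','scene']:
  p=manip.get_image(n);cv2.imwrite('pics/c_%s.png'%n,cv2.resize(p['image'][120:330,150:430,::-1],None,fx=2.5,fy=2.5))
  print(plate(p))"
```

```text
R [[0.001, -0.001, 1.0], [0.0, 1.0, 0.001], [-1.0, 0.0, 0.001]] pos [0.4951 0.0617 0.0083] need [[0.4, 0.3, 16.9], np.float64(0.0)] q6 -1.59 F [-0.8  0.3 -0.4] w 0.0557 t 6.2
None
(array([0.57436125, 0.06576779]), np.float64(0.07226999964120133), 0.65, (304, 220))
```

View pics/c_scene.png

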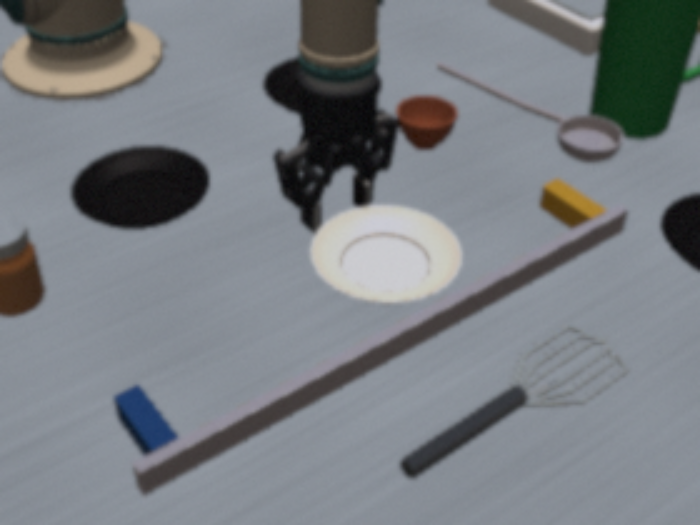

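View pics/c_top.png

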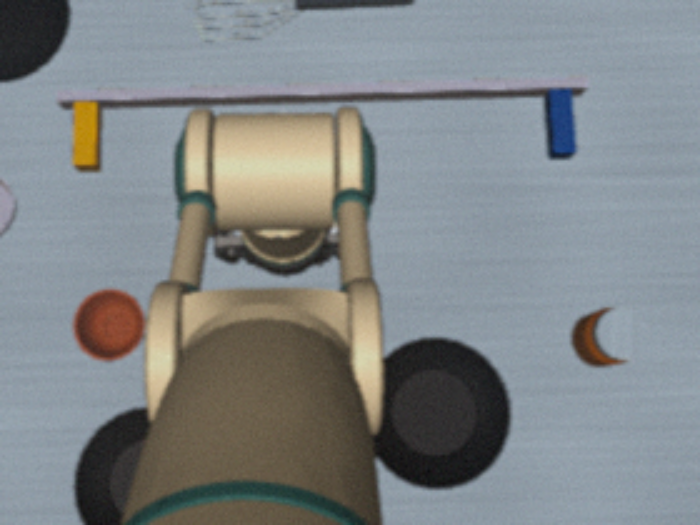

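The plate (pixel (385,250) in the scene crop) moved straight and is about 18 mm short of the rail. I'll inch on until the force rises.

Call:
step_arm --targets '[[[0, 0, 3], 0], [[0, 0, 6], 0], [[0, 0, 9], 0], [[0, 0, 11], 0], [[0, 0, 13], 0], [[0, 0, 14], 0], [[0, 0, 14], 0]]'

```text
clock: 7.1
position: [0.5089, 0.0617, 0.0083]
ee_rot: [0.707, -0.0, 0.707, 0.0]
contact_force: [-2.1, -0.6, 0.4]
width: 0.0557
```

Call:
step_arm --targets '[[[0, 0, 1], 0], [[0, 0, 2], 0], [[0, 0, 3], 0], [[0, 0, 3], 0]]'

```text
clock: 7.5
position: [0.5104, 0.0617, 0.0081]
ee_rot: [0.706, -0.0, 0.708, 0.0]
contact_force: [-4.8, -0.6, 2.0]
width: 0.0555
```

Call:
step_arm --targets '[[[0, 0, 1], 0], [[0, 0, 2], 0], [[0, 0, 2], 0]]'

```text
clock: 7.8
position: [0.5107, 0.0617, 0.008]
ee_rot: [0.705, -0.0, 0.709, 0.0]
contact_force: [-8.4, -0.1, 3.9]
width: 0.0555
```

```bash
python3 -c "
from h import *
need([0.512,0.062,0.008],[0,1,0])
for n in ['scene']:
  p=manip.get_image(n);cv2.imwrite('pics/d_%s.png'%n,cv2.resize(p['image'][160:300,200:400,::-1],None,fx=4,fy=4,interpolation=2))
  print(plate(p))"
```

```text
R [[-0.006, -0.001, 1.0], [0.0, 1.0, 0.001], [-1.0, 0.0, -0.006]] pos [0.5107 0.0617 0.008 ] need [[0.0, 0.3, 1.3], np.float64(0.0)] q6 -1.59 F [-8.4 -0.1  3.9] w 0.0555 t 7.8
(array([0.58858777, 0.06425614]), np.float64(0.07317627329401867), 0.62, (307, 224))
```

View pics/d_scene.png

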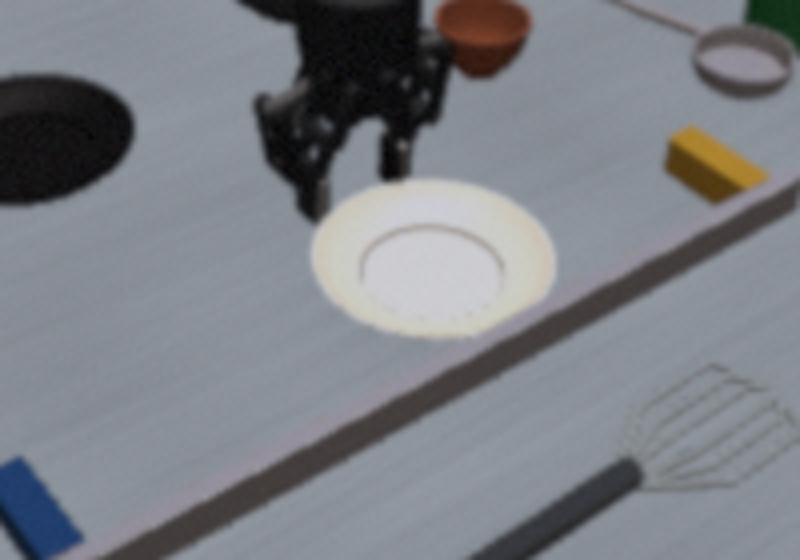

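Force rises to 8 N with the tool stalled, and the plate's rim meets the rail in the picture at about (500,330), so step 1 is met. I'll back off, lift, go to the +y side and turn the jaws 90°.

Call:
step_arm --targets '[[[0, 0, -10], 0], [[0, 0, -35], 0], [[-20, 0, -40], 0], [[-60, 0, -40], 0], [[-90, 0, -40], 8], [[-90, 40, -40], 16], [[-90, 80, -20], 24], [[-90, 110, 20], 32], [[-90, 123, 50], 40], [[-90, 123, 77], 48], [[-90, 123, 77], 56], [[-90, 123, 77], 64], [[-90, 123, 77], 72], [[-90, 123, 77], 80], [[-90, 123, 77], 88], [[-90, 123, 77], 90], [[-90, 123, 77], 90], [[-90, 123, 77], 90]]'

```text
clock: 9.7
position: [0.5914, 0.1849, 0.0987]
ee_rot: [0.501, 0.5, 0.5, -0.499]
contact_force: [0.3, -0.3, -0.4]
width: 0.0558
```

```bash
python3 -c "
from h import *
need([0.591,0.185,0.008],[1,0,0])
p=manip.get_image('scene');print(plate(p))
cv2.imwrite('pics/e_scene.png',cv2.resize(p['image'][130:330,180:440,::-1],None,fx=3,fy=3,interpolation=2))
p=manip.get_image('wrist');cv2.imwrite('pics/e_w.png',p['image'][:,:,::-1])"
```

```text
R [[0.002, 1.0, 0.001], [0.001, 0.001, -1.0], [-1.0, 0.002, -0.001]] pos [0.5914 0.1849 0.0987] need [[90.7, -0.6, -0.1], np.float64(0.1)] q6 0.19 F [ 0.3 -0.3 -0.4] w 0.0558 t 9.7
(array([0.5888536 , 0.06526182]), np.float64(0.07269898981454197), 0.74, (307, 224))
```

View pics/e_scene.png

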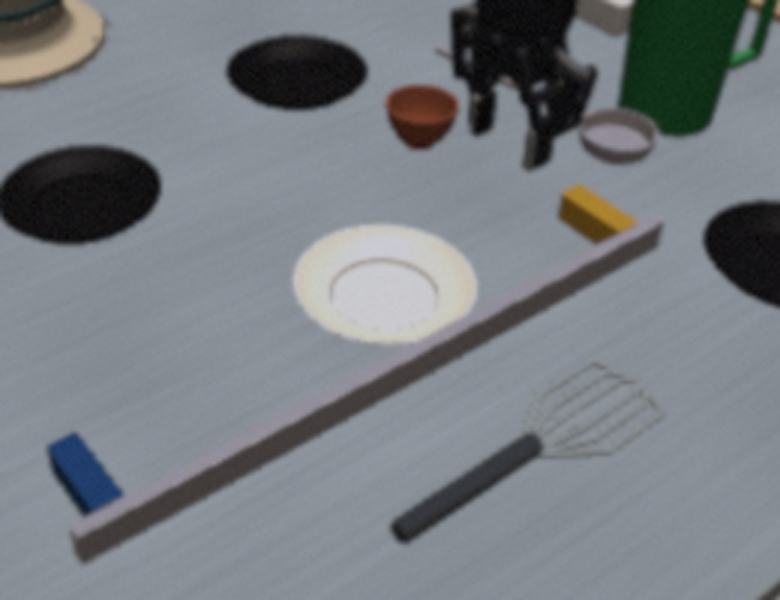

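View pics/e_w.png

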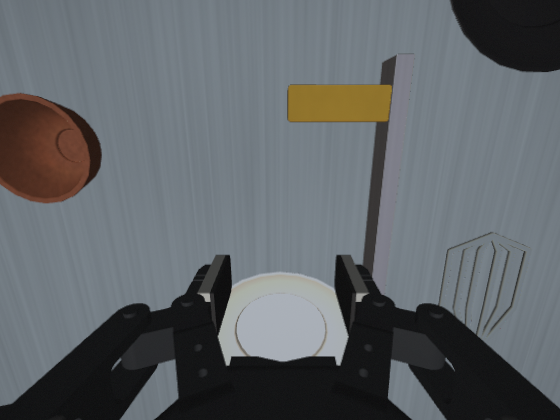

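The plate (column 281) is centred between the fingers (282), and the yellow block and rail are clear of them. A quick check of rail yaw from this wrist picture, then down.

```bash
python3 -c "
from h import *
p=manip.get_image('wrist');c=p['image'][50:300,360:440,::-1]
cv2.imwrite('pics/f_w.png',cv2.resize(c,None,fx=2.4,fy=2.4,interpolation=2))
print(proj(p,[(396,55),(376,270),(413,55),(388,270)],.03))"
```

```text
[[0.66292119 0.299215  ]
 [0.66577255 0.1433333 ]
 [0.67379312 0.29915433]
 [0.67544544 0.14336455]]
```

View pics/f_w.png

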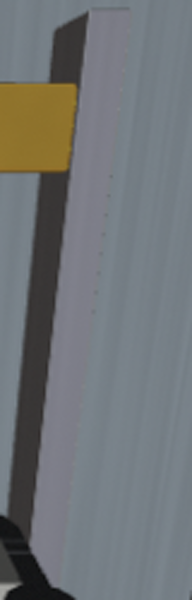

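Call:
step_arm --targets '[[[45, 0, 0], 0], [[75, 0, 0], 0], [[86, 0, 0], 0], [[90, 0, 0], 0], [[90, 0, 0], 0], [[90, 0, 0], 0]]'

```text
clock: 10.5
position: [0.5919, 0.185, 0.0098]
ee_rot: [0.501, 0.501, 0.5, -0.499]
contact_force: [-0.1, -0.7, -0.2]
width: 0.0556
```

The rail's near edge reads x≈0.664 at both ends, so yaw is within about 0.5°. The push runs along −y. First stage next.

Call:
step_arm --targets '[[[0, 0, 15], 0], [[0, 0, 28], 0], [[0, 0, 34], 0], [[0, 0, 38], 0], [[0, 0, 42], 0], [[0, 0, 46], 0], [[0, 0, 50], 0], [[0, 0, 55], 0], [[0, 0, 60], 0], [[0, 0, 65], 0], [[0, 0, 70], 0], [[0, 0, 75], 0], [[0, 0, 80], 0], [[0, 0, 85], 0], [[0, 0, 90], 0], [[0, 0, 90], 0]]'

```text
clock: 12.1
position: [0.5898, 0.0952, 0.0083]
ee_rot: [0.499, 0.5, 0.501, -0.5]
contact_force: [-1.5, 2.6, 0.8]
width: 0.0555
```

```bash
python3 -c "
from h import *
need([0.591,-0.059,0.008],[1,0,0])
p=manip.get_image('scene');print(plate(p))
cv2.imwrite('pics/g_scene.png',cv2.resize(p['image'][130:330,180:440,::-1],None,fx=3,fy=3,interpolation=2))"
```

```text
R [[-0.001, 1.0, 0.0], [0.001, 0.0, -1.0], [-1.0, -0.001, -0.001]] pos [0.5898 0.0952 0.0083] need [[0.1, 1.2, 154.2], np.float64(0.0)] q6 0.04 F [-1.5  2.6  0.8] w 0.0555 t 12.1
(array([0.58840112, 0.01861971]), np.float64(0.07211616742327755), 0.58, (292, 231))
```

View pics/g_scene.png

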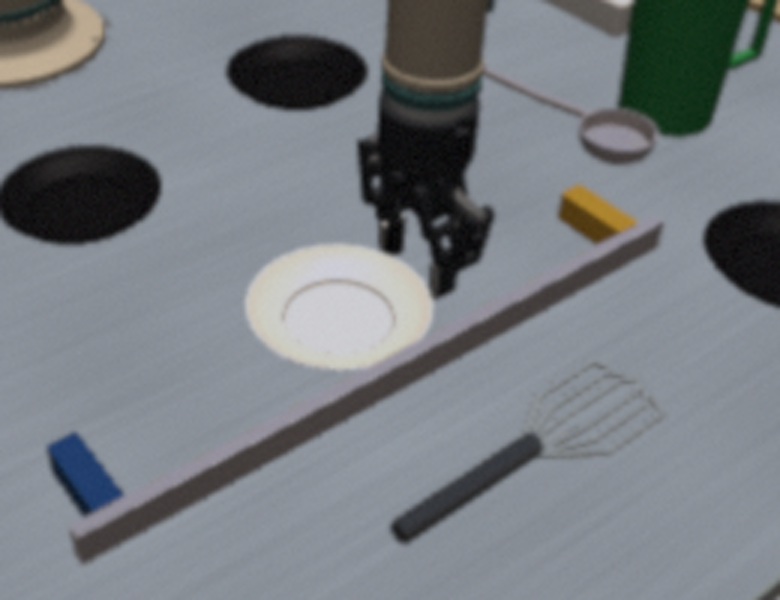

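The plate (340,305) slides along the rail and keeps touching it, with small side force. Continuing.

Call:
step_arm --targets '[[[0, 0, 5], 0], [[0, 0, 11], 0], [[0, 0, 17], 0], [[0, 0, 23], 0], [[0, 0, 29], 0], [[0, 0, 35], 0], [[0, 0, 41], 0], [[0, 0, 47], 0], [[0, 0, 53], 0], [[0, 0, 59], 0], [[0, 0, 65], 0], [[0, 0, 71], 0], [[0, 0, 77], 0], [[0, 0, 80], 0], [[0, 0, 80], 0]]'

```text
clock: 13.7
position: [0.5898, 0.0151, 0.0082]
ee_rot: [0.499, 0.5, 0.501, -0.5]
contact_force: [-1.7, 3.2, 2.5]
width: 0.0555
```

```bash
python3 -c "
from h import *
need([0.591,-0.059,0.008],[1,0,0])
p=manip.get_image('scene');print(plate(p))
cv2.imwrite('pics/h_scene.png',cv2.resize(p['image'][130:330,180:440,::-1],None,fx=3,fy=3,interpolation=2))"
```

```text
R [[-0.002, 1.0, 0.0], [0.001, 0.0, -1.0], [-1.0, -0.002, -0.001]] pos [0.5898 0.0151 0.0082] need [[0.1, 1.2, 74.1], np.float64(0.0)] q6 -0.09 F [-1.7  3.2  2.5] w 0.0555 t 13.7
(array([ 0.58856675, -0.06195727]), np.float64(0.07248906687226195), 0.86, (264, 245))
```

View pics/h_scene.png

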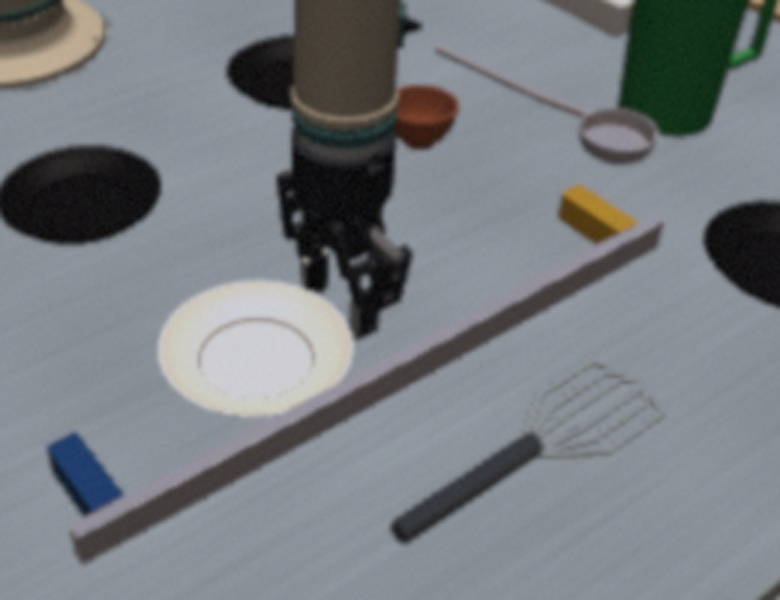

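The plate (255,350) is still against the rail, about 75 mm from the blue block's face.

Call:
step_arm --targets '[[[0, 0, 5], 0], [[0, 0, 11], 0], [[0, 0, 17], 0], [[0, 0, 23], 0], [[0, 0, 29], 0], [[0, 0, 35], 0], [[0, 0, 41], 0], [[0, 0, 47], 0], [[0, 0, 53], 0], [[0, 0, 58], 0], [[0, 0, 62], 0], [[0, 0, 65], 0], [[0, 0, 67], 0], [[0, 0, 68], 0], [[0, 0, 68], 0]]'

```text
clock: 15.3
position: [0.5897, -0.0524, 0.0081]
ee_rot: [0.499, 0.5, 0.501, -0.5]
contact_force: [-3.1, 5.1, 2.9]
width: 0.0553
```

Call:
step_arm --targets '[[[0, 0, 1], 0], [[0, 0, 2], 0], [[0, 0, 3], 0], [[0, 0, 4], 0], [[0, 0, 4], 0]]'

```text
clock: 15.8
position: [0.5897, -0.0563, 0.0082]
ee_rot: [0.499, 0.5, 0.501, -0.5]
contact_force: [-2.8, 5.3, 2.9]
width: 0.0556
```

Call:
step_arm --targets '[[[0, 0, 1], 0], [[0, 0, 2], 0], [[0, 0, 3], 0], [[0, 0, 3], 0]]'

```text
clock: 16.2
position: [0.5897, -0.0593, 0.0081]
ee_rot: [0.499, 0.5, 0.501, -0.5]
contact_force: [-2.2, 5.6, 3.0]
width: 0.0557
```

```bash
python3 -c "
from h import *
need([0.591,-0.059,0.008],[1,0,0])
p=manip.get_image('scene');print(plate(p))
cv2.imwrite('pics/i_scene.png',cv2.resize(p['image'][190:320,170:330,::-1],None,fx=4.5,fy=4.5,interpolation=2))"
```

```text
R [[-0.002, 1.0, 0.0], [0.002, 0.0, -1.0], [-1.0, -0.002, -0.002]] pos [ 0.5897 -0.0593  0.0081] need [[0.1, 1.3, -0.3], np.float64(0.0)] q6 -0.22 F [-2.2  5.6  3. ] w 0.0557 t 16.2
(array([ 0.58861612, -0.13665882]), np.float64(0.07313866196126047), 0.75, (236, 259))
```

View pics/i_scene.png

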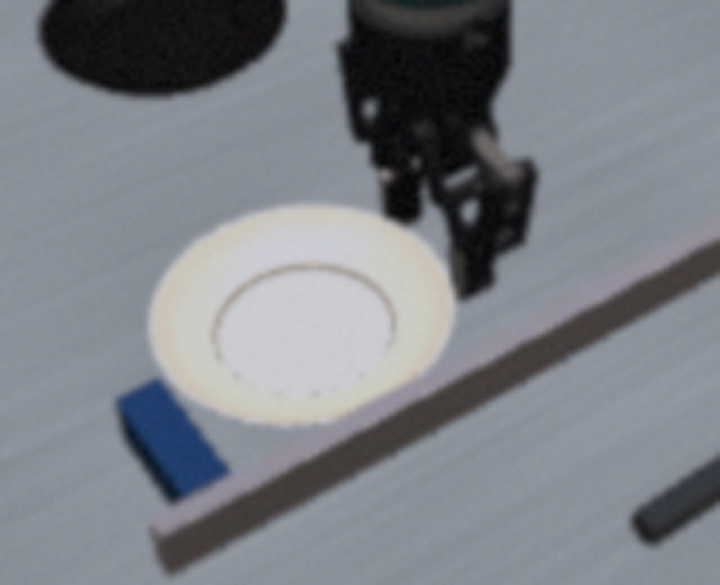

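Very near the block now, with no force step yet. I'll keep inching.

Call:
step_arm --targets '[[[0, 0, 1], 0], [[0, 0, 2], 0], [[0, 0, 2], 0]]'

```text
clock: 16.6
position: [0.5897, -0.0612, 0.0081]
ee_rot: [0.499, 0.5, 0.501, -0.5]
contact_force: [-2.9, 5.6, 2.1]
width: 0.0555
```

Call:
step_arm --targets '[[[0, 0, 1], 0], [[0, 0, 2], 0], [[0, 0, 2], 0]]'

```text
clock: 16.9
position: [0.5896, -0.0632, 0.0081]
ee_rot: [0.499, 0.5, 0.501, -0.5]
contact_force: [-2.4, 5.0, 3.3]
width: 0.0556
```

Call:
step_arm --targets '[[[0, 0, 1], 0], [[0, 0, 2], 0], [[0, 0, 2], 0]]'

```text
clock: 17.2
position: [0.5896, -0.0648, 0.0081]
ee_rot: [0.499, 0.5, 0.501, -0.5]
contact_force: [-2.9, 8.1, 3.2]
width: 0.0554
```

Call:
step_arm --targets '[[[0, 0, 1], 0], [[0, 0, 2], 0], [[0, 0, 2], 0]]'

```text
clock: 17.5
position: [0.5894, -0.0656, 0.0082]
ee_rot: [0.498, 0.501, 0.502, -0.5]
contact_force: [-3.1, 11.1, 4.7]
width: 0.0555
```

```bash
python3 -c "
from h import *
need([0.591,-0.059,0.008],[1,0,0])
p=manip.get_image('scene');print(plate(p))
cv2.imwrite('pics/j_scene.png',cv2.resize(p['image'][190:320,170:330,::-1],None,fx=4.5,fy=4.5,interpolation=2))"
```

```text
R [[-0.002, 1.0, -0.001], [0.004, -0.001, -1.0], [-1.0, -0.002, -0.004]] pos [ 0.5894 -0.0656  0.0082] need [[0.2, 1.6, -6.6], np.float64(-0.0)] q6 -0.23 F [-3.1 11.1  4.7] w 0.0555 t 17.5
(array([ 0.58867111, -0.14128403]), np.float64(0.07284335908849819), 0.97, (234, 260))
```

View pics/j_scene.png

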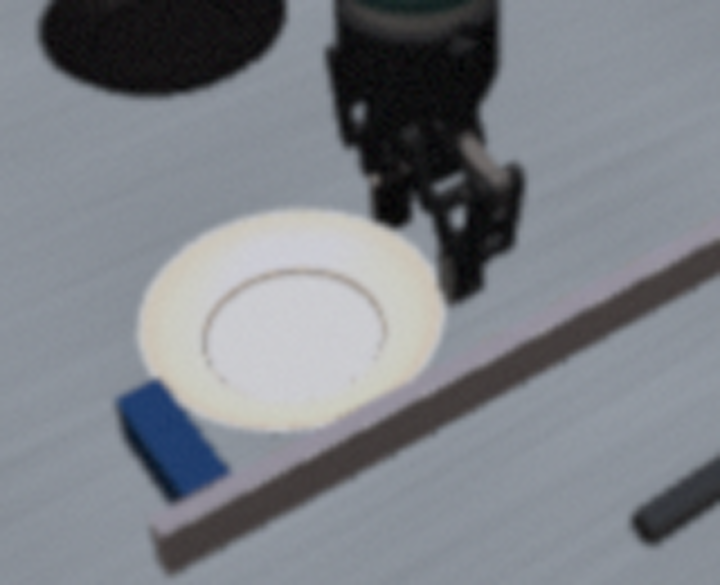

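The tool is stalling with force up from 5 to 11 N, so the plate is against the block, with steady side force from the rail. I'll press briefly, retreat straight back, lift and look.

Call:
step_arm --targets '[[[0, 0, 1], 0], [[0, 0, 1], 0], [[0, 0, 1], 0], [[0, 0, -5], 0], [[0, 0, -20], 0], [[0, 0, -40], 0], [[-20, 0, -50], 0], [[-60, 0, -60], 0], [[-110, 0, -80], 0], [[-150, 0, -130], 0], [[-150, 0, -180], 0], [[-150, 0, -200], 0], [[-150, 0, -200], 0], [[-150, 0, -200], 0]]'

```text
clock: 19.0
position: [0.5907, 0.1324, 0.1583]
ee_rot: [0.501, 0.499, 0.5, -0.499]
contact_force: [0.5, -0.4, 0.2]
width: 0.0555
```

Run:
```python
from h import *
need([0.591,-0.059,0.008],[1,0,0])
for n in ['scene','top']:
    p=manip.get_image(n);print(plate(p))
    a=(190,320,170,330) if n=='scene' else (130,240,250,410)
    cv2.imwrite(f'pics/k_{n}.png',cv2.resize(p['image'][a[0]:a[1],a[2]:a[3],::-1],None,fx=4.5,fy=4.5,interpolation=2))
    for t in ["pitcher","ladle","bamboo_spoon","whisk","ramekin","jar"]:
        print(t,[(np.round(d["xyz"],3).tolist(),round(d["confidence"],2)) for d in manip.search_frame(p,t)[:1]])
```

```text
R [[0.001, 1.0, 0.003], [-0.001, 0.003, -1.0], [-1.0, 0.001, 0.001]] pos [0.5907 0.1324 0.1583] need [[150.5, -0.5, 191.2], np.float64(0.2)] q6 0.1 F [ 0.5 -0.4  0.2] w 0.0555 t 19.0
(array([ 0.58862945, -0.1415706 ]), np.float64(0.07262051331049726), 0.73, (234, 260))
pitcher []
ladle [([0.542, 0.379, 0.022], 0.77)]
bamboo_spoon [([0.627, -0.43, 0.009], 0.81)]
whisk [([0.779, 0.057, 0.007], 0.62)]
ramekin [([0.425, 0.241, 0.034], 0.87)]
jar [([0.423, -0.257, 0.057], 0.86)]
None
pitcher [([0.534, 0.498, 0.133], 0.81)]
ladle [([0.536, 0.379, 0.017], 0.57)]
bamboo_spoon [([0.586, -0.424, 0.005], 0.64)]
whisk [([0.774, 0.023, 0.014], 0.67)]
ramekin []
jar [([0.4, -0.243, 0.083], 0.58)]
```

View pics/k_scene.png

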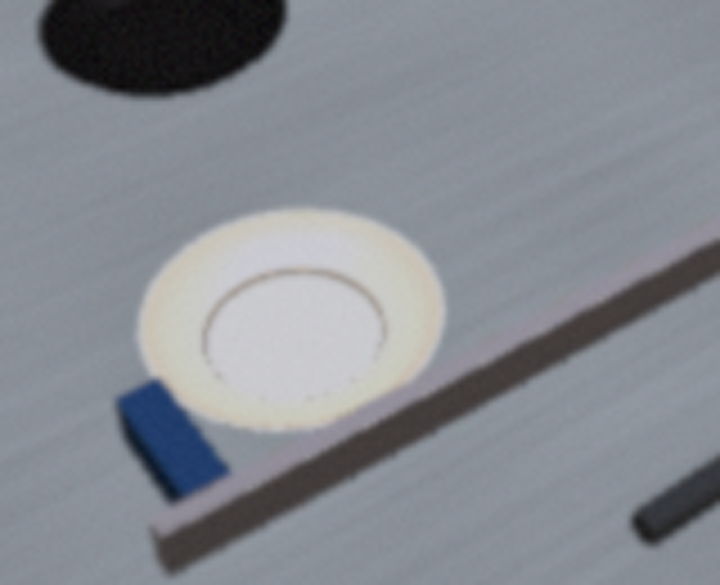

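View pics/k_top.png

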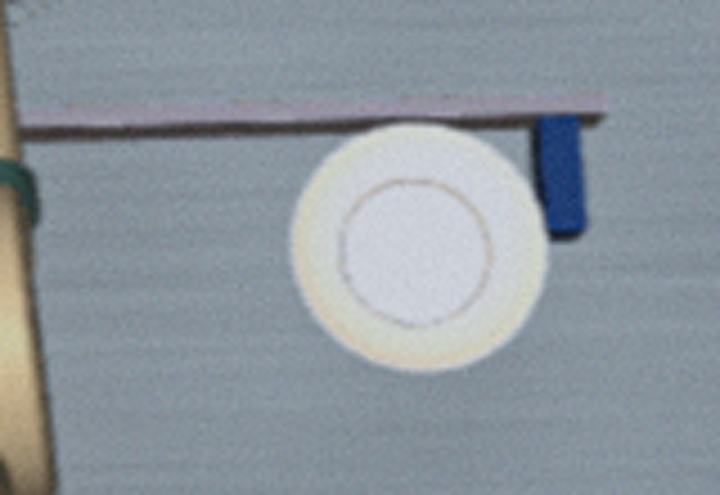

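The top crop shows the rim against the rail at (415,122) and against the blue block at (548,235). It is flat and the robot is clear. Bystanders haven't moved; in the top view the arm hides part of the whisk, but the scene view agrees with the start. Handing in.

```bash
python3 -c "
from rig import manip
print(manip.sign_off())"
```

```text
the job is handed in; nothing more can be done
None
```

I pushed the white plate +x into the rail until the tool stalled at about 8 N. I then slid it along the rail with two half-open fingers until it stalled against the blue block at about 11 N, backed off, and handed in at about 19 s of the 64 s allowed. No verdict was reported.

**Last checks:**
- **Plate:** the scene and top pictures show it lying flat, with its rim touching both the rail and the blue block's inner face. The fitted centre was (0.589, -0.142), about 4 mm in x and 2 mm in y from my own estimate of the touching position. I relied on the contact forces and the pictures for contact.
- **Robot:** it was clear of everything, with no contact force.
- **Bystanders:** all read within about 10 mm of their starting places, except one.
- **Disagreement:** the top camera put the whisk about 45 mm from its first reading, with the arm probably hiding part of it. The scene camera put it within 3 mm, and the arm never went near it.
- **Missed detections:** the network missed the pitcher in the last scene picture and the ramekin in the last top picture. Each was found unmoved by the other camera.

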